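Take the sold box from behind the display pieces

TASK

The low round wooden box at the back of the display board has been sold. First move the two tall pieces in front of it, the gourd bottle and the canister, onto the reed mat, then set the round box in the middle of the open cardboard carton, and only after that put the bottle and the canister back, each exactly where it stood on the board at the start. Everything stays upright, and the low square box beside it is not to be disturbed.

Things in the scene. Friction and masses are not known exactly. Their poses are not given: they have to be found in the camera images.
- bottle_mid (a point): Tall brown gourd bottle with a small cork on top, loose, round about its upright axis, 118 mm high. Belly 66 mm in diameter at 34 mm above its foot, foot 48 mm; slim straight neck 26 mm in diameter from 74 to 110 mm above the foot, then the cork (18 mm wide, 8 mm high). About 0.16 kg. The point is on its axis, half-way up (59 mm above the foot); z is up along the axis. It stands in the front row of the display board, left or right.
- canister_mid (a point): Tall plain round wooden canister, pale with two thin dark bands, loose, a straight cylinder 58 mm in diameter and 92 mm high, about 0.18 kg. The point is its centre (46 mm above its foot); z is up along the axis. It stands in the front row of the display board, in the place beside the bottle.
- roundbox_mid (a point): Low round pale wooden box (closed, one piece), loose, a straight cylinder 62 mm in diameter and 38 mm high with a dark spot on top, about 0.09 kg. The point is its centre (19 mm above its foot); z is up. It stands in the back row of the display board, left or right. This is the sold piece.
- squarebox_mid (a point): Low square pale wooden box, loose, 54 x 54 mm and 36 mm high, about 0.10 kg. The point is its centre (18 mm above its foot). It stands in the back row beside the round box and is to be left alone.
- board: Dark wooden display board, fixed, 200 mm (its x, front to back) by 210 mm (its y), top 18 mm above the table, with a 10 mm wide lip along the far (+x) edge that rises 10 mm above the top. Four dark round patches mark the places: front row at x = -40 mm, back row at x = +38 mm, each at y = -46 and +46 mm. The origin is the centre of its underside, on the table; +x points to the back row, z up.
- mat: Stiff flat reed mat, pale with stripes, fixed on the table, 240 mm (its x) by 150 mm (its y) and 4 mm thick, empty, to the left or the right of the board: the side area. The origin is the centre of its underside, z up.
- carton: Shallow open-topped cardboard carton, fixed on the table on the other side of the board, 160 x 160 mm outside, walls and floor 4 mm thick, 28 mm high overall, empty. The origin is the centre of its underside (the inner floor is 4 mm higher); z up.
Things that resemble listed ones, but are neither listed nor needed, are in the scene too. What is shaped like the part that bears bottle_mid but blue, purple or red is not meant.

How it is judged (in metres and radians):
On the way, in this order (a step that is already met when the one before it is completed fails the run):
1. the bottle and the canister both stand upright on the mat, released (x of bottle_mid in the frame of mat between -0.1 and 0.1 m and y of bottle_mid in the frame of mat between -0.055 and 0.055 m and z of bottle_mid in the frame of mat below 0.071 m and angle between each of bottle_mid, canister_mid's own z axis and vertical below 0.1 rad and linear speed of each of bottle, canister below 0.02 m/s and contact force between the fingers and bottle below 0.3 N and x of canister_mid in the frame of mat between -0.1 and 0.1 m and y of canister_mid in the frame of mat between -0.055 and 0.055 m and z of canister_mid in the frame of mat below 0.058 m and contact force between the fingers and canister below 0.3 N), for 0.2 s.
2. with both still standing on the mat, the round box stands in the middle of the carton, released (all of step 1 and horizontal distance between roundbox_mid and carton below 0.015 m and z of roundbox_mid in the frame of carton below 0.031 m and angle between roundbox_mid's own z axis and vertical below 0.1 rad and linear speed of roundbox below 0.02 m/s and contact force between the fingers and roundbox below 0.3 N), for 0.2 s.
At the end, for the whole second after the job is handed in: The round box stands upright on the carton's floor within 15 mm of its centre; the bottle and the canister stand upright on the board, each within 15 mm of where it was at the start; the square box is within 15 mm of its start; all released and at rest (horizontal distance between roundbox_mid and carton below 0.015 m and z of roundbox_mid in the frame of carton below 0.031 m and angle between each of roundbox_mid, bottle_mid, canister_mid's own z axis and vertical below 0.1 rad and linear speed of each of roundbox, bottle, canister below 0.02 m/s and contact force between the fingers and roundbox below 0.3 N and distance of each of bottle_mid, canister_mid, squarebox_mid from where it was at the start of the episode below 0.015 m and contact force between the fingers and bottle below 0.3 N and contact force between the fingers and canister below 0.3 N); the robot touches nothing.
It fails at once if the low square box is moved by more than 15 mm (distance of squarebox_mid from where it was at the start of the episode above 0.015 m).
It fails at once if the bottle, the canister or the round box is tipped by more than about 35 degrees (angle between any of bottle_mid, canister_mid, roundbox_mid's own z axis and vertical above 0.6 rad).
It also fails if it takes over 120 s, if anything falls off the work surface, if the arm or the gripper's body presses on something with over 40 N, if the wrist force passes 120 N, or if a joint passes its speed limit or range.

ROBOT

A 7-joint arm with a two-finger parallel gripper is mounted at the origin on the work surface. World frame = base frame: x ahead of the robot, y to its left, z up, the work surface at z = 0. Lengths are in mm, angles in rad, forces in N, time in s.
With the tool pointing down it reaches from about 350 to 900 mm from the base axis. Payload 7.2 kg.
Tool frame: the origin (TCP) lies midway between the tips of the shut fingers; the grasp point (between the pads) lies 19 mm behind it; z points along the fingers, y is the line along which they close (so a half turn about z gives the same grasp; the last joint's range is limited). The gripper opens to 85 mm and grips with 20 to 120 N. Pads are 22 mm wide; open, the fingers measure 114 mm over their backs; the gripper's body (76 mm by 85 mm) begins 54 mm behind the grasp point. The pads swing forward as they close: fully open they stand 13 mm farther back than shut.
Start: joints at [1.117, 0.411, -0.013, 1.596, 0.006, 1.134, -0.082], TCP at [235.177, -579.07, 202.397] pointing down, gripper open.
Joint ranges: [-2.95, 2.95], [-0.29, 1.99], [-1.47, 1.44], [0.14, 2.54], [-1.03, 4.17], [0.13, 1.85], [-2.86, 2.86]. Speed limits (rad/s): [2.39, 2.39, 3.01, 3.01, 3.14, 3.14, 3.14].

INTERFACE

Orientations are given as a unit quaternion [w, x, y, z].
In Python, from rig import bot gives the robot as it stands.
- The arm moves only by the tool play_rows, never from a script. Its argument "deltas" is a list of rows, each a list of 2 entries, a list of its own where there are three numbers: the shift along the tool's x, y, z scaled (see below), then the turn about the tool's z scaled (see below). In form: [[[dx, dy, dz], twist], ...]. A call has 1 to 20 rows; each row shifts and turns the commanded pose from where the row before left it, along the tool's axes as they then stand; what a row does not reach is not made up. The controller multiplies each number of a shift by 60 mm and each number of a turn by 6 degrees. A row lasts 1/8 s, in which the tool goes at most 62.5 mm and 10.7 degrees, less where a joint would pass 70% of its speed; a pose out of reach is approached as far as the arm can. A call with a number of a shift or a turn outside -1 to 1 is refused whole. A call with a gripper value outside its range is refused whole. "jaw" is the closure, from 0 (fully open) to 1 (shut), set as the call begins (left out, the last holds). The fingers move at their own pace and stop on an object; the grip force is fixed at half the most. Time passes only in rows, so rows that do not move let the fingers close. It gives the time, the measured TCP pose, the force, the opening and the grip force at its end, in the units of the state.
- bot.get_obs(): the state, without advancing time (a new reading comes with each control period).
- bot.camera(name): name is "scene" or "top" or "wrist"; returns a dict with "img" (480x640x3 uint8, red, green, blue), "vertical_fov" (degrees; the focal length in pixels is half the picture's height over the tangent of half this angle, whatever the lens; pixels are square), "cx", "cy" (the principal point, pixels), "distortion" ([k1, k2, p1, p2, k3] as OpenCV has them; the pictures are not rectified), "cam_to_world" (4x4, takes a point from camera to world coordinates). Camera axes: x right, y down, z forward; pixel columns grow to the right and rows downward; lengths in mm; the calibration is good to about 2 mm. A picture is of the moment at which its call begins. There is no depth.
- bot.finish_job(): hands the job in; it is judged then, once.
The state is a dict: "time": time; "joints": joint angles; "dq": joint speeds; "effort": joint torques, N m; "ee_pos": TCP position; "ee_rot": TCP orientation; "ft_force": force on the tool from outside, world axes, zero at the start; "ft_torque": the same for the moment, N m; "gripper_width": finger opening in mm; "finger_force": force on a finger pad.
Only numpy, scipy, OpenCV 4.12 (cv2) and the standard library are available. Lean on these libraries where they do the work, as an engineer would, in place of code of your own. Each camera call takes 0.05 s, during which the arm holds its last target. There are 200 camera calls.

## Working session

There is one attempt and no reset: what is moved stays moved. The work goes in short steps, Python scripts to look and compute and a tool call to move; the robot and the scene stay as the last step left them, time stands still between calls to the robot, and variables do not carry over. Pictures are saved under pics/ and viewed, at most 14 in all, crops included, and the job is handed in when it is done.

Besides the shell and the picture viewer there is one more tool, called after "Emit:" by a JSON object that holds its "method" and its "body". play_rows: Moves the arm, as the interface text tells. Its arguments: {"type":"object","properties":{"deltas":{"type":"array","items":{"type":"array"}},"jaw":{"type":"number"}},"required":["deltas"]}

```bash
mkdir -p pics; ls; python3 - <<'E'
from rig import bot
import cv2, pickle
o=bot.get_obs(); print(o)
for n in ("scene","top"):
    c=bot.camera(n); cv2.imwrite(f"pics/{n}0.png",c["img"][:,:,::-1]); pickle.dump(c,open(f"pics/{n}0.pkl","wb"))
    print(n,c["vertical_fov"],c["cx"],c["cy"],c["distortion"],c["cam_to_world"])
E
```

```text
pics
{'time': 0.0, 'joints': array([ 1.11673528,  0.41191977, -0.01271621,  1.5970434 ,  0.00562042,
        1.13430745, -0.08218687]), 'dq': array([-0.00084241, -0.00051273,  0.00139082, -0.00129461,  0.00100307,
        0.00093012, -0.00081288]), 'effort': array([-4.81026845e-07, -6.00615835e+01,  6.82218354e-01, -2.99409628e+01,
        1.37504895e-02,  1.04984219e-02, -1.71663908e-05]), 'ee_pos': array([ 234.9714027 , -578.55938051,  201.54098253]), 'ee_rot': array([-7.90436484e-04,  9.81441415e-01,  1.91760461e-01, -2.22349949e-04]), 'ft_force': array([-0.78596456,  0.36250617,  0.59564561]), 'ft_torque': array([ 0.02043647, -0.0322474 ,  0.04588679]), 'finger_force': 0.0, 'gripper_width': 85.23021188378408}
scene 50.34438325486814 319.9624978070994 238.59289406433092 [-0.06583559  0.          0.          0.          0.        ] [[ 2.25489837e-01  5.49009569e-01 -8.04824718e-01  1.35855063e+03]
 [ 9.74245168e-01 -1.26366319e-01  1.86756275e-01 -1.92098372e+02]
 [ 8.28244655e-04 -8.26208235e-01 -5.63364240e-01  6.60328099e+02]
 [ 0.00000000e+00  0.00000000e+00  0.00000000e+00  1.00000000e+00]]
top 48.64229171740217 318.20011311976464 236.73341664904407 [-0.15192585  0.          0.          0.          0.        ] [[ 1.57925284e-01 -9.63018746e-01  2.18299108e-01  2.91709860e+02]
 [-9.87447353e-01 -1.54623328e-01  3.22389786e-02 -1.63701380e+01]
 [ 2.70739379e-03 -2.20650226e-01 -9.75349244e-01  1.15951221e+03]
 [ 0.00000000e+00  0.00000000e+00  0.00000000e+00  1.00000000e+00]]
```

View pics/scene0.png

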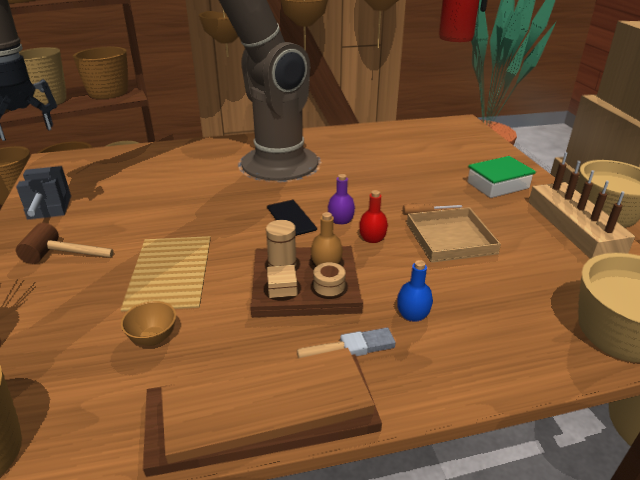

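View pics/top0.png

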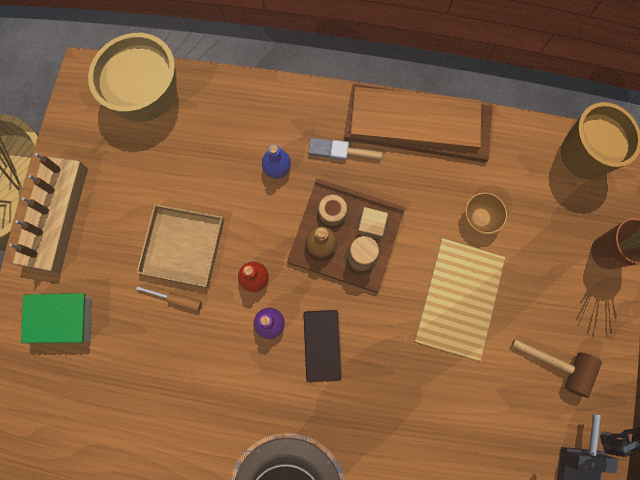

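The scene and top views show the robot at the bottom of the top image (x up, y left). Bottle candidates in the top view are brown (321,240), red (253,277), purple (268,323) and blue (276,162). Only the brown one on the board fits. The canister is at (363,252), round box (332,209), square box (373,221), mat (460,300), carton (180,246). I'll confirm these in an enlarged crop.

```bash
python3 - <<'E'
import cv2
a=cv2.imread("pics/top0.png")[170:290,280:440]; cv2.imwrite("pics/c1.png",cv2.resize(a,None,fx=5,fy=5,interpolation=cv2.INTER_CUBIC))
a=cv2.imread("pics/top0.png")[190:370,130:510].copy(); cv2.imwrite("pics/c2.png",cv2.resize(a,None,fx=2,fy=2,interpolation=cv2.INTER_CUBIC))
E
```

```text
(no output)
```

View pics/c1.png

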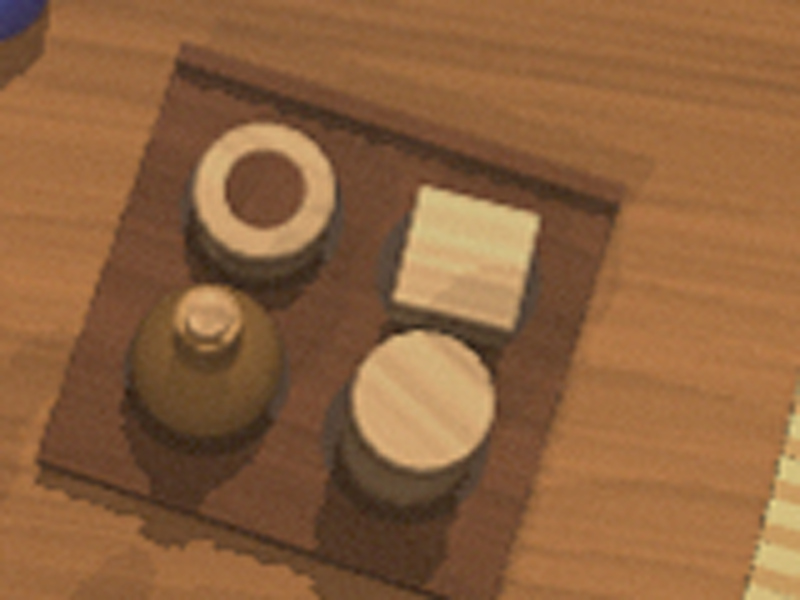

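View pics/c2.png

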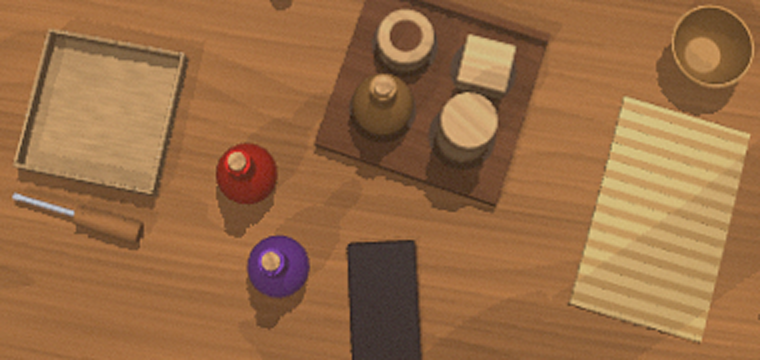

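The crops confirm the layout: brown cork bottle front-left, canister front-right, round box with its dark spot back-left, square box back-right. The mat is on the right and the carton on the left.

```bash
cat > h.py <<'E'
import numpy as np, cv2, pickle
def K(c):
    f=c["img"].shape[0]/2/np.tan(np.radians(c["vertical_fov"])/2)
    return np.array([[f,0,c["cx"]],[0,f,c["cy"]],[0,0,1]])
def p2w(c,uv,z):
    n=cv2.undistortPoints(np.array([[uv]],float),K(c),np.array(c["distortion"]))[0,0]
    T=np.array(c["cam_to_world"]); d=T[:3,:3]@[n[0],n[1],1]; o=T[:3,3]
    return o+d*(z-o[2])/d[2]
def w2p(c,P):
    T=np.linalg.inv(c["cam_to_world"]); 
    return cv2.projectPoints(np.array(P,float).reshape(-1,3),cv2.Rodrigues(T[:3,:3])[0],T[:3,3],K(c),np.array(c["distortion"]))[0][:,0]
E
python3 - <<'E'
from h import *
np.set_printoptions(precision=1,suppress=True)
c=pickle.load(open("pics/top0.pkl","rb"))
f1=lambda u,v:(280+(u+.5)/5-.5,170+(v+.5)/5-.5)
f2=lambda u,v:(130+(u+.5)/2-.5,190+(v+.5)/2-.5)
for n,p,z in [("round",f1(264,191),56),("bottle",f1(209,315),136),("can",f1(424,401),110),("sq",f1(467,258),54),
 ("sqc1",f1(423,186),54),("sqc2",f1(540,212),54),("sqc3",f1(516,332),54),("sqc4",f1(393,303),54),
 ("bFL",f1(40,463),18),("bFR",f2(496,206),18),("bBL",f1(182,44),28),("bBR",f1(628,186),28)]: print(n,p2w(c,p,z))
ca=[p2w(c,f2(*q),28) for q in [(50,31),(187,52),(155,194),(16,166)]]
m=[p2w(c,f2(*q),4) for q in [(626,98),(749,133),(700,342),(571,304)]]
for n,q in (("carton",ca),("mat",m)):
    q=np.array(q); print(n,q.mean(0),q,[np.linalg.norm(q[i]-q[i-1]) for i in range(4)])
E
```

```text
round [606.8  -0.   56. ]
bottle [530.1  12.5 136. ]
can [514.7 -78.  110. ]
sq [591.7 -90.9  54. ]
sqc1 [620.6 -67.7  54. ]
sqc2 [ 617.2 -119.5   54. ]
sqc3 [ 562.7 -116.1   54. ]
sqc4 [566.9 -62.2  54. ]
bFL [480.4  78.3  18. ]
bFR [ 445.  -125.3   18. ]
bBL [676.7  47.1  28. ]
bBR [ 643.  -159.3   28. ]
carton [479.3 317.4  28. ] [[558.4 395.2  28. ]
 [558.7 236.2  28. ]
 [397.9 239.7  28. ]
 [402.4 398.5  28. ]] [np.float64(155.97397808498727), np.float64(159.0103052632093), np.float64(160.77636082374113), np.float64(158.95092739226638)]
mat [ 462.5 -311.3    4. ] [[ 590.2 -255.6    4. ]
 [ 572.3 -400.2    4. ]
 [ 333.5 -367.7    4. ]
 [ 353.9 -221.9    4. ]] [np.float64(238.62111837873016), np.float64(145.77012683780248), np.float64(240.9836697810427), np.float64(147.27211814392706)]
```

```bash
cat >> h.py <<'E'
from scipy.spatial.transform import Rotation
def plan(o,tgt,yaw=None):
    R=Rotation.from_quat(np.roll(o["ee_rot"],-1)).as_matrix()
    x=R[:,0]; print("pos",o["ee_pos"].round(1),"toolx yaw",np.degrees(np.arctan2(x[1],x[0])).round(2),"tilt",np.degrees(np.arccos(-R[2,2])).round(2),"w",round(o["gripper_width"],1),"F",o["ft_force"].round(1),"t",o["time"])
    for t in tgt:
        d=R.T@(np.array(t)-o["ee_pos"]); print(t,"total units",(d/60).round(3))
E
python3 - <<'E'
from h import *; from rig import bot
plan(bot.get_obs(),[[530,12.5,215]])
E
```

```text
pos [ 235.  -578.6  201.6] toolx yaw 22.11 tilt 0.08 w 85.3 F [-0.3  0.3 -0.2] t 0.1
[530, 12.5, 215] total units [ 8.263 -7.277 -0.213]
```

Emit:
{"method": "play_rows", "body": {"deltas": [[[0,0,-0.2],-0.84],[[0,0,0],-0.84],[[0,0,0],0],[[0,0,0],0]], "jaw": 0}}

```text
time: 0.6
ee_pos: [235.0, -578.8, 214.0]
ee_rot: [-0.0, 0.961, 0.276, -0.0]
ft_force: [-0.2, 0.4, 0.5]
gripper_width: 85.3
finger_force: 0.0
```

```bash
python3 - <<'E'
from h import *; from rig import bot
plan(bot.get_obs(),[[530,12.5,215]])
E
```

```text
pos [ 235.  -578.8  214. ] toolx yaw 32.07 tilt 0.04 w 85.3 F [-0.2  0.4  0.5] t 0.6
[530, 12.5, 215] total units [ 9.399 -5.741 -0.012]
```

Emit:
{"method": "play_rows", "body": {"deltas": [[[0.25,-0.15,0],0],[[0.5,-0.3,0],0],[[0.5,-0.3,0],0],[[0.5,-0.3,0],0],[[0.5,-0.3,0],0],[[0.5,-0.3,0],0],[[0.5,-0.3,0],0],[[0.5,-0.3,0],0],[[0.5,-0.3,0],0],[[0.5,-0.3,0],0],[[0.5,-0.3,0],0],[[0.5,-0.3,0],0],[[0.5,-0.3,0],0],[[0.5,-0.3,0],0],[[0.5,-0.3,0],0],[[0.5,-0.3,0],0],[[0.5,-0.3,0],0],[[0.5,-0.3,0],0],[[0.5,-0.3,0],0],[[0.15,-0.19,0],0]]}}

```text
time: 3.1
ee_pos: [528.8, 15.8, 214.3]
ee_rot: [-0.0, 0.96, 0.279, 0.0]
ft_force: [-1.0, 0.2, 0.7]
gripper_width: 85.9
finger_force: 0.0
```

```bash
python3 - <<'E'
from h import *; from rig import bot
c=bot.camera("wrist"); cv2.imwrite("pics/w1.png",c["img"][:,:,::-1]); pickle.dump(c,open("pics/w1.pkl","wb"))
plan(bot.get_obs(),[[530,12.5,215]])
print("cork,neck base,can top,round top px",w2p(c,[[530,12.5,136],[530,12.5,92],[514.7,-78,110],[606.8,0,56],[592,-91,54]]).round(0))
print(c["cam_to_world"][:3,3])
E
```

```text
pos [528.5  16.9 214.3] toolx yaw 32.41 tilt 0.07 w 85.4 F [ 0.8  1.4 -0.3] t 3.15
[530, 12.5, 215] total units [-0.018  0.076 -0.012]
cork,neck base,can top,round top px [[330. 246.]
 [329. 230.]
 [422. 317.]
 [395. 147.]
 [473. 223.]]
[587.33802444  53.31811773 386.0350087 ]
```

View pics/w1.png

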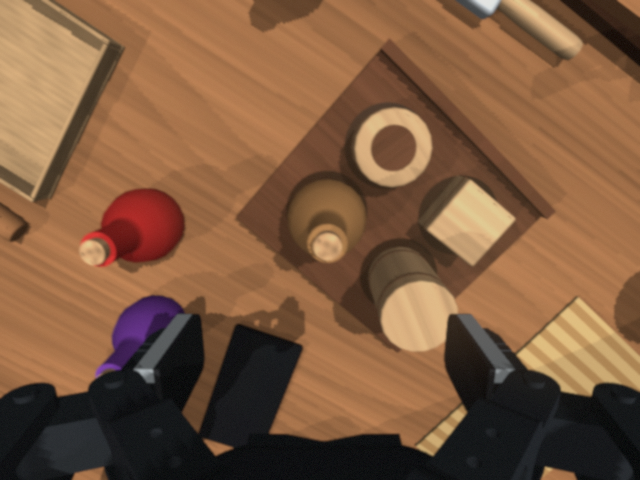

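The wrist view shows the cork at (327,246), against a predicted (330,246). The canister and round box also agree to about 3 px, so I'm descending on the neck.

Emit:
{"method": "play_rows", "body": {"deltas": [[[-0.02,0.07,0],0],[[0,0,0.25],0],[[0,0,0.25],0],[[0,0,0.25],0],[[0,0,0.25],0],[[0,0,0.25],0],[[0,0,0.25],0],[[0,0,0.25],0],[[0,0,0.25],0],[[0,0,0.04],0],[[0,0,0],0],[[0,0,0],0],[[0,0,0],0]]}}

```text
time: 4.78
ee_pos: [530.6, 8.6, 92.5]
ee_rot: [0.0, 0.961, 0.277, 0.0]
ft_force: [-0.8, -0.1, -0.0]
gripper_width: 85.4
finger_force: 0.0
```

```bash
python3 - <<'E'
from h import *; from rig import bot
plan(bot.get_obs(),[[530,12.5,91]])
E
```

```text
pos [530.6   8.6  92.5] toolx yaw 32.18 tilt 0.05 w 85.4 F [-0.8 -0.1 -0. ] t 4.775
[530, 12.5, 91] total units [ 0.026 -0.061  0.025]
```

Emit:
{"method": "play_rows", "body": {"deltas": [[[0.026,-0.06,0],0],[[0,0,0],0],[[0,0,0],0]]}}

```text
time: 5.15
ee_pos: [529.7, 12.6, 92.0]
ee_rot: [0.0, 0.961, 0.277, 0.0]
ft_force: [0.2, -0.4, 0.7]
gripper_width: 85.4
finger_force: 0.0
```

Emit:
{"method": "play_rows", "body": {"deltas": [[[0,0,0],0],[[0,0,0],0],[[0,0,0],0],[[0,0,0],0],[[0,0,0],0],[[0,0,0],0],[[0,0,0],0],[[0,0,0],0]], "jaw": 1}}

```text
time: 6.15
ee_pos: [529.9, 12.6, 92.3]
ee_rot: [0.0, 0.961, 0.277, 0.0]
ft_force: [-0.7, 0.8, 5.4]
gripper_width: 22.3
finger_force: 58.8
```

Emit:
{"method": "play_rows", "body": {"deltas": [[[0,0,-0.1],0],[[0,0,-0.1],0],[[0,0,0],0],[[0,0,0],0]]}}

```text
time: 6.65
ee_pos: [529.6, 12.4, 103.9]
ee_rot: [0.0, 0.961, 0.277, -0.0]
ft_force: [-0.2, -1.2, -0.8]
gripper_width: 22.7
finger_force: 58.8
```

```bash
python3 - <<'E'
from h import *; from rig import bot
a=bot.camera("scene")["img"][150:330,220:420]; b=bot.camera("wrist")["img"]
p=np.hstack([cv2.resize(a,(444,400),interpolation=cv2.INTER_CUBIC),cv2.resize(b[120:480,160:480],(356,400))])
cv2.imwrite("pics/g1.png",p[:,:,::-1])
E
```

```text
(no output)
```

View pics/g1.png

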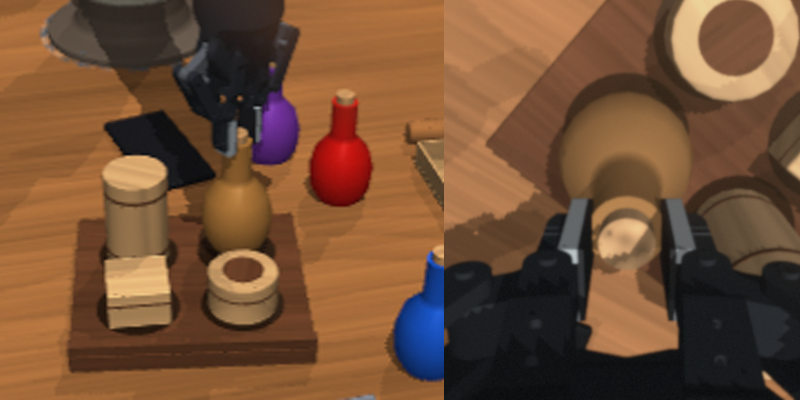

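The view shows the neck between the pads. I'll lift further and check that it hangs straight.

Emit:
{"method": "play_rows", "body": {"deltas": [[[0,0,-0.2],0],[[0,0,-0.3],0],[[0,0,-0.3],0],[[0,0,-0.3],0],[[0,0,-0.3],0],[[0,0,-0.3],0],[[0,0,-0.3],0],[[0,0,-0.1],0],[[0,0,0],0],[[0,0,0],0]]}}

```text
time: 8.0
ee_pos: [529.2, 12.4, 229.3]
ee_rot: [-0.0, 0.961, 0.277, -0.001]
ft_force: [0.2, 0.2, -1.6]
gripper_width: 22.4
finger_force: 58.9
```

```bash
python3 - <<'E'
from h import *; from rig import bot
o=bot.get_obs(); cs=bot.camera("scene"); b=bot.camera("wrist")["img"]
tx,ty,tz=o["ee_pos"]; dz=tz-92
P=[[530,12.5,z+dz] for z in (18,52,92,136)]; q=w2p(cs,P); print(q.round(0))
a=cs["img"].copy()
for u in q: cv2.circle(a,tuple(int(v) for v in u.round()),1,(0,255,0),-1)
a=a[100:280,220:420]
p=np.hstack([cv2.resize(a,(444,400),interpolation=cv2.INTER_CUBIC),cv2.resize(b[120:480,160:480],(356,400))])
cv2.imwrite("pics/g2.png",p[:,:,::-1])
plan(o,[[517,-319,tz]])
E
```

```text
[[326. 206.]
 [326. 190.]
 [326. 172.]
 [327. 150.]]
pos [529.2  12.4 229.3] toolx yaw 32.18 tilt 0.07 w 22.4 F [ 0.2  0.2 -1.6] t 8.0
[517, -319, np.float64(229.29520698951404)] total units [-3.115e+00  4.567e+00  1.000e-03]
```

View pics/g2.png

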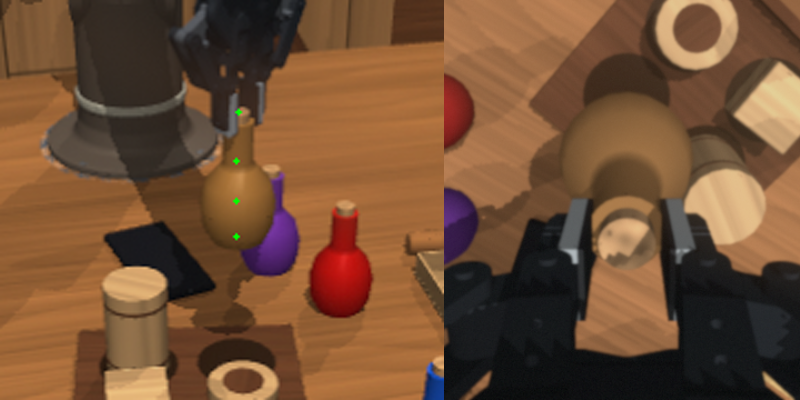

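It is held upright, with the weight reading 1.6 N. Moving to the mat.

Emit:
{"method": "play_rows", "body": {"deltas": [[[-0.1,0.15,0],0],[[-0.2,0.3,0],0],[[-0.22,0.32,0],0],[[-0.22,0.32,0],0],[[-0.22,0.32,0],0],[[-0.22,0.32,0],0],[[-0.22,0.32,0],0],[[-0.22,0.32,0],0],[[-0.22,0.32,0],0],[[-0.22,0.32,0],0],[[-0.22,0.32,0],0],[[-0.22,0.32,0],0],[[-0.22,0.32,0],0],[[-0.22,0.32,0],0],[[-0.2,0.3,0],0],[[0,0,0],0],[[0,0,0],0],[[0,0,0],0]]}}

```text
time: 10.35
ee_pos: [517.3, -319.8, 230.1]
ee_rot: [-0.0, 0.961, 0.278, 0.0]
ft_force: [-0.6, -0.0, -1.6]
gripper_width: 22.4
finger_force: 58.9
```

Emit:
{"method": "play_rows", "body": {"deltas": [[[0,0,0.2],0],[[0,0,0.25],0],[[0,0,0.25],0],[[0,0,0.25],0],[[0,0,0.25],0],[[0,0,0.25],0],[[0,0,0.25],0],[[0,0,0.25],0],[[0,0,0.2],0],[[0,0,0.15],0],[[0,0,0.1],0],[[0,0,0],0],[[0,0,0],0],[[0,0,0],0]]}}

```text
time: 12.1
ee_pos: [517.2, -321.1, 86.5]
ee_rot: [0.0, 0.961, 0.277, 0.0]
ft_force: [0.2, 0.0, -0.9]
gripper_width: 22.1
finger_force: 58.9
```

Lower slowly, about 9 mm total.

Emit:
{"method": "play_rows", "body": {"deltas": [[[0,0,0.05],0],[[0,0,0.04],0],[[0,0,0.03],0],[[0,0,0.02],0],[[0,0,0],0],[[0,0,0],0]]}}

```text
time: 12.85
ee_pos: [517.3, -320.9, 78.4]
ee_rot: [0.0, 0.961, 0.277, 0.0]
ft_force: [-1.3, 0.6, 5.0]
gripper_width: 22.2
finger_force: 59.5
```

Emit:
{"method": "play_rows", "body": {"deltas": [[[0,0,0],0],[[0,0,0],0],[[0,0,0],0],[[0,0,0],0],[[0,0,0],0],[[0,0,0],0],[[0,0,0],0],[[0,0,0],0]], "jaw": 0}}

```text
time: 13.85
ee_pos: [516.9, -320.9, 77.6]
ee_rot: [0.0, 0.961, 0.277, 0.0]
ft_force: [0.2, -0.1, 0.3]
gripper_width: 85.5
finger_force: 0.0
```

Emit:
{"method": "play_rows", "body": {"deltas": [[[0,0,-0.15],0],[[0,0,-0.25],0],[[0,0,-0.25],0],[[0,0,-0.25],0],[[0,0,-0.25],0],[[0,0,-0.25],0],[[0,0,-0.25],0],[[0,0,-0.25],0],[[0,0,-0.2],0],[[0,0,0],0],[[0,0,0],0],[[0,0,0],0]]}}

```text
time: 15.35
ee_pos: [516.6, -320.7, 202.8]
ee_rot: [-0.0, 0.961, 0.277, -0.0]
ft_force: [0.1, 0.3, -0.9]
gripper_width: 85.3
finger_force: 0.0
```

```bash
python3 - <<'E'
from h import *; from rig import bot
o=bot.get_obs(); c=bot.camera("wrist")
cs=bot.camera("scene")
print(w2p(c,[[517,-320.5,122]]).round(0))
p=np.hstack([cv2.resize(cs["img"][180:340,90:270],(450,400)),cv2.resize(c["img"][120:480,160:480],(350,400))])
cv2.imwrite("pics/g3.png",p[:,:,::-1]);plan(o,[[514.7,-78,200]])
E
```

```text
[[325. 243.]]
pos [ 516.6 -320.7  202.8] toolx yaw 32.18 tilt 0.07 w 85.3 F [ 0.1  0.3 -0.9] t 15.35
[514.7, -78, 200] total units [ 2.129 -3.441  0.05 ]
```

View pics/g3.png

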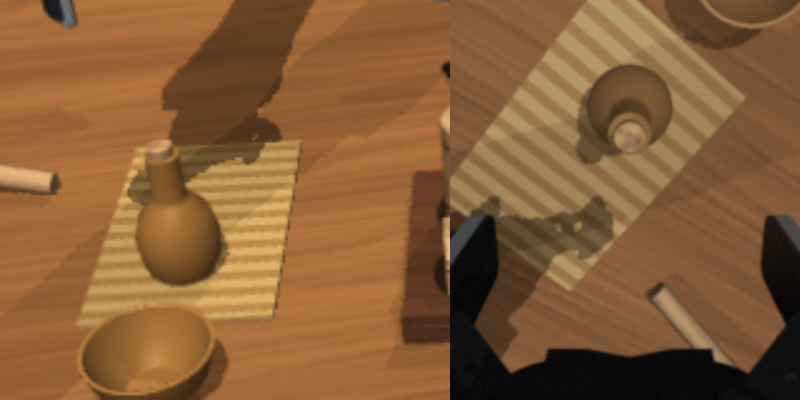

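The bottle stands on the mat, with its cork exactly where predicted. Next, the canister.

Emit:
{"method": "play_rows", "body": {"deltas": [[[0.13,-0.2,0],0],[[0.2,-0.324,0],0],[[0.2,-0.324,0],0],[[0.2,-0.324,0],0],[[0.2,-0.324,0],0],[[0.2,-0.324,0],0],[[0.2,-0.324,0],0],[[0.2,-0.324,0],0],[[0.2,-0.324,0],0],[[0.2,-0.324,0],0],[[0.2,-0.324,0],0],[[0,0,0],0],[[0,0,0],0],[[0,0,0],0]]}}

```text
time: 17.2
ee_pos: [515.0, -79.0, 203.6]
ee_rot: [0.0, 0.961, 0.277, -0.0]
ft_force: [0.6, -0.2, -0.1]
gripper_width: 85.2
finger_force: 0.0
```

```bash
python3 - <<'E'
from h import *; from rig import bot
plan(bot.get_obs(),[[514.7,-78,72]])
E
```

```text
pos [515.  -79.  203.6] toolx yaw 32.12 tilt 0.02 w 85.2 F [ 0.6 -0.2 -0.1] t 17.2
[514.7, -78, 72] total units [ 0.005 -0.017  2.193]
```

Emit:
{"method": "play_rows", "body": {"deltas": [[[0,-0.017,0.1],0],[[0,0,0.23],0],[[0,0,0.23],0],[[0,0,0.23],0],[[0,0,0.23],0],[[0,0,0.23],0],[[0,0,0.23],0],[[0,0,0.23],0],[[0,0,0.23],0],[[0,0,0.23],0],[[0,0,0],0],[[0,0,0],0],[[0,0,0],0]]}}

```text
time: 18.82
ee_pos: [515.1, -77.3, 73.9]
ee_rot: [0.0, 0.961, 0.277, 0.001]
ft_force: [-0.5, 0.9, -0.5]
gripper_width: 86.0
finger_force: 0.0
```

Emit:
{"method": "play_rows", "body": {"deltas": [[[0,0,0],0],[[0,0,0],0],[[0,0,0],0],[[0,0,0],0],[[0,0,0],0],[[0,0,0],0],[[0,0,0],0],[[0,0,0],0]], "jaw": 1}}

```text
time: 19.82
ee_pos: [515.0, -77.3, 74.6]
ee_rot: [0.0, 0.961, 0.277, 0.0]
ft_force: [-3.1, 0.4, 10.1]
gripper_width: 54.1
finger_force: 60.9
```

Emit:
{"method": "play_rows", "body": {"deltas": [[[0,0,-0.1],0],[[0,0,-0.25],0],[[0,0,-0.25],0],[[0,0,-0.25],0],[[0,0,-0.25],0],[[0,0,-0.25],0],[[0,0,-0.25],0],[[0,0,-0.25],0],[[0,0,-0.25],0],[[0,0,-0.2],0],[[0,0,0],0],[[0,0,0],0]]}}

```text
time: 21.32
ee_pos: [514.3, -77.3, 211.0]
ee_rot: [-0.0, 0.961, 0.277, -0.0]
ft_force: [0.5, 0.4, -1.7]
gripper_width: 53.7
finger_force: 63.2
```

```bash
python3 - <<'E'
from h import *; from rig import bot
o=bot.get_obs(); plan(o,[[408,-304,200]])
E
```

```text
pos [514.3 -77.3 211. ] toolx yaw 32.18 tilt 0.04 w 53.7 F [ 0.5  0.4 -1.7] t 21.325
[408, -304, 200] total units [-3.512  2.254  0.184]
```

Emit:
{"method": "play_rows", "body": {"deltas": [[[-0.11,0.07,0],0],[[-0.26,0.168,0],0],[[-0.26,0.168,0],0],[[-0.26,0.168,0],0],[[-0.26,0.168,0],0],[[-0.26,0.168,0],0],[[-0.26,0.168,0],0],[[-0.26,0.168,0],0],[[-0.26,0.168,0],0],[[-0.26,0.168,0],0],[[-0.26,0.168,0],0],[[-0.26,0.168,0],0],[[-0.26,0.168,0],0],[[-0.26,0.168,0],0],[[0,0,0],0],[[0,0,0],0],[[0,0,0],0]]}}

```text
time: 23.45
ee_pos: [409.8, -302.4, 211.3]
ee_rot: [-0.0, 0.961, 0.278, 0.0]
ft_force: [0.3, -0.8, -1.5]
gripper_width: 53.6
finger_force: 63.2
```

Emit:
{"method": "play_rows", "body": {"deltas": [[[0,0,0.2],0],[[0,0,0.25],0],[[0,0,0.25],0],[[0,0,0.25],0],[[0,0,0.25],0],[[0,0,0.25],0],[[0,0,0.25],0],[[0,0,0.25],0],[[0,0,0.2],0],[[0,0,0.15],0],[[0,0,0.07],0],[[0,0,0],0],[[0,0,0],0],[[0,0,0],0]]}}

```text
time: 25.2
ee_pos: [409.7, -303.5, 69.6]
ee_rot: [0.0, 0.961, 0.277, 0.0]
ft_force: [-0.2, 0.5, -2.4]
gripper_width: 53.6
finger_force: 63.2
```

Emit:
{"method": "play_rows", "body": {"deltas": [[[0,0,0.05],0],[[0,0,0.04],0],[[0,0,0.03],0],[[0,0,0.03],0],[[0,0,0],0],[[0,0,0],0]]}}

```text
time: 25.95
ee_pos: [409.5, -303.2, 60.7]
ee_rot: [0.0, 0.961, 0.277, -0.0]
ft_force: [-1.6, 1.7, 5.4]
gripper_width: 53.4
finger_force: 64.4
```

Emit:
{"method": "play_rows", "body": {"deltas": [[[0,0,0],0],[[0,0,0],0],[[0,0,0],0],[[0,0,0],0],[[0,0,0],0],[[0,0,0],0],[[0,0,0],0],[[0,0,0],0]], "jaw": 0}}

```text
time: 26.95
ee_pos: [409.4, -303.3, 60.2]
ee_rot: [0.0, 0.961, 0.277, 0.0]
ft_force: [-0.3, 0.7, -0.5]
gripper_width: 85.4
finger_force: 0.0
```

Emit:
{"method": "play_rows", "body": {"deltas": [[[0,0,-0.1],0],[[0,0,-0.25],0],[[0,0,-0.25],0],[[0,0,-0.25],0],[[0,0,-0.25],0],[[0,0,-0.25],0],[[0,0,-0.25],0],[[0,0,-0.25],0],[[0,0,-0.25],0],[[0,0,-0.25],0],[[0,0,0],0],[[0,0,0],0]]}}

```text
time: 28.45
ee_pos: [409.2, -303.2, 200.8]
ee_rot: [-0.0, 0.961, 0.277, -0.0]
ft_force: [-0.5, -0.1, -0.2]
gripper_width: 85.5
finger_force: 0.0
```

```bash
python3 - <<'E'
from h import *; from rig import bot
o=bot.get_obs(); cs=bot.camera("top")
pickle.dump(cs,open("pics/t2.pkl","wb"))
print(w2p(cs,[[517,-320.5,122],[409.7,-303.5,96],[606.8,0,56],[591.7,-90.9,54]]).round(0))
p=cv2.resize(cs["img"][170:370,280:520],(720,600)); cv2.imwrite("pics/g4.png",p[:,:,::-1]);plan(o,[[606.8,0,200]])
E
```

```text
[[484. 266.]
 [467. 319.]
 [332. 208.]
 [373. 221.]]
pos [ 409.2 -303.2  200.8] toolx yaw 32.18 tilt 0.04 w 85.5 F [-0.5 -0.1 -0.2] t 28.45
[606.8, 0, 200] total units [ 5.479 -2.522  0.013]
```

View pics/g4.png

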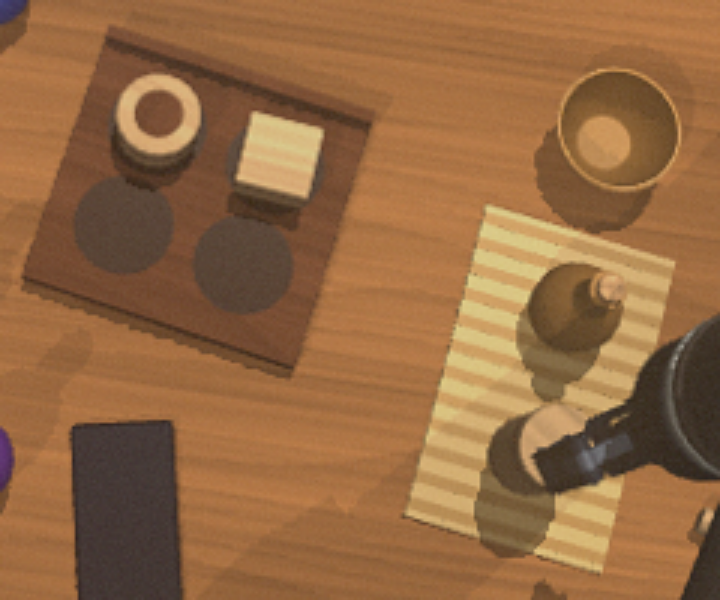

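Both pieces stand on the mat: bottle foot near (575,320), canister (555,440) in the crop. The square box has not moved. Next, the round box.

Emit:
{"method": "play_rows", "body": {"deltas": [[[0.1,-0.05,0],0],[[0.3,-0.138,0],0],[[0.3,-0.138,0],0],[[0.3,-0.138,0],0],[[0.3,-0.138,0],0],[[0.3,-0.138,0],0],[[0.3,-0.138,0],0],[[0.3,-0.138,0],0],[[0.3,-0.138,0],0],[[0.3,-0.138,0],0],[[0.3,-0.138,0],0],[[0.3,-0.138,0],0],[[0.3,-0.138,0],0],[[0.3,-0.138,0],0],[[0.3,-0.138,0],0],[[0.3,-0.138,0],0],[[0.3,-0.138,0],0],[[0.3,-0.138,0],0],[[0.28,-0.126,0],0],[[0,0,0],0]]}}

```text
time: 31.0
ee_pos: [607.6, 1.9, 201.0]
ee_rot: [-0.0, 0.96, 0.278, 0.0]
ft_force: [-0.0, 0.9, -0.5]
gripper_width: 85.4
finger_force: 0.0
```

Emit:
{"method": "play_rows", "body": {"deltas": [[[0,0,0.2],0],[[0,0,0.25],0],[[0,0,0.25],0],[[0,0,0.25],0],[[0,0,0.25],0],[[0,0,0.25],0],[[0,0,0],0],[[0,0,0],0],[[0,0,0],0]]}}

```text
time: 32.12
ee_pos: [607.6, -0.0, 114.9]
ee_rot: [0.0, 0.961, 0.277, 0.001]
ft_force: [-0.3, -0.5, -0.5]
gripper_width: 85.4
finger_force: 0.0
```

```bash
python3 - <<'E'
from h import *; from rig import bot
o=bot.get_obs(); c=bot.camera("wrist"); cv2.imwrite("pics/w2.png",c["img"][:,:,::-1])
print(w2p(c,[[606.8,0,56]]).round(0)); plan(o,[[606.8,0,18]])
c=pickle.load(open("pics/t2.pkl","rb"))
for u,v in [(124,224),(243,265)]: print("patch",p2w(c,(280+(u+.5)/3-.5,170+(v+.5)/3-.5),18).round(1))
E
```

```text
[[324. 255.]]
pos [607.6  -0.  114.9] toolx yaw 32.19 tilt 0.07 w 85.4 F [-0.3 -0.5 -0.5] t 32.125
[606.8, 0, 18] total units [-0.013 -0.009  1.615]
patch [531.3  12.6  18. ]
patch [514.8 -77.9  18. ]
```

View pics/w2.png

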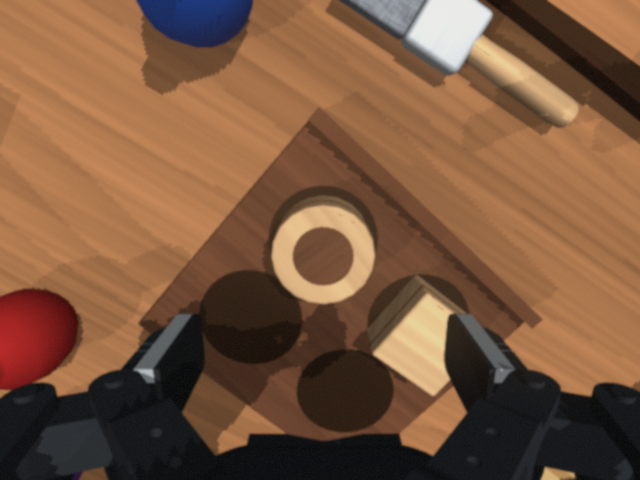

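The round box top is at (323,256), against a predicted (324,255). The finger path clears the square box and the lip, so I'm descending.

Emit:
{"method": "play_rows", "body": {"deltas": [[[-0.013,0,0.15],0],[[0,0,0.2],0],[[0,0,0.2],0],[[0,0,0.2],0],[[0,0,0.2],0],[[0,0,0.2],0],[[0,0,0.2],0],[[0,0,0.15],0],[[0,0,0.1],0],[[0,0,0],0],[[0,0,0],0],[[0,0,0],0]]}}

```text
time: 33.67
ee_pos: [606.8, -0.5, 18.6]
ee_rot: [0.0, 0.961, 0.277, 0.0]
ft_force: [-0.4, 0.0, -0.0]
gripper_width: 85.3
finger_force: 0.0
```

Emit:
{"method": "play_rows", "body": {"deltas": [[[0,0,0],0],[[0,0,0],0],[[0,0,0],0],[[0,0,0],0],[[0,0,0],0],[[0,0,0],0],[[0,0,0],0]], "jaw": 1}}

```text
time: 34.55
ee_pos: [606.7, -0.6, 19.4]
ee_rot: [0.0, 0.961, 0.277, 0.0]
ft_force: [-3.9, -0.2, 9.6]
gripper_width: 58.4
finger_force: 62.0
```

Emit:
{"method": "play_rows", "body": {"deltas": [[[0,0,-0.1],0],[[0,0,-0.2],0],[[0,0,-0.25],0],[[0,0,-0.25],0],[[0,0,-0.25],0],[[0,0,-0.25],0],[[0,0,-0.25],0],[[0,0,-0.25],0],[[0,0,-0.25],0],[[0,0,-0.25],0],[[0,0,-0.25],0],[[0,0,0],0],[[0,0,0],0]]}}

```text
time: 36.17
ee_pos: [606.1, -0.6, 170.8]
ee_rot: [-0.0, 0.961, 0.277, -0.0]
ft_force: [-0.7, 0.1, -0.4]
gripper_width: 58.1
finger_force: 64.1
```

```bash
python3 - <<'E'
from h import *; from rig import bot
o=bot.get_obs(); plan(o,[[479.3,317.4,160]])
E
```

```text
pos [ 6.061e+02 -6.000e-01  1.708e+02] toolx yaw 32.18 tilt 0.03 w 58.1 F [-0.7  0.1 -0.4] t 36.175
[479.3, 317.4, 160] total units [ 1.033 -5.611  0.181]
```

Emit:
{"method": "play_rows", "body": {"deltas": [[[0.03,-0.15,0],0],[[0.055,-0.3,0],0],[[0.055,-0.3,0],0],[[0.055,-0.3,0],0],[[0.055,-0.3,0],0],[[0.055,-0.3,0],0],[[0.055,-0.3,0],0],[[0.055,-0.3,0],0],[[0.055,-0.3,0],0],[[0.055,-0.3,0],0],[[0.055,-0.3,0],0],[[0.055,-0.3,0],0],[[0.055,-0.3,0],0],[[0.055,-0.3,0],0],[[0.055,-0.3,0],0],[[0.055,-0.3,0],0],[[0.055,-0.3,0],0],[[0.055,-0.3,0],0],[[0.055,-0.3,0],0],[[0.013,-0.06,0],0]]}}

```text
time: 38.67
ee_pos: [478.7, 319.1, 171.2]
ee_rot: [-0.0, 0.96, 0.278, -0.0]
ft_force: [-0.1, -0.2, -1.1]
gripper_width: 58.1
finger_force: 64.1
```

Emit:
{"method": "play_rows", "body": {"deltas": [[[0,0,0],0],[[0,0,0],0],[[0,0,0],0]]}}

```text
time: 39.05
ee_pos: [480.0, 316.6, 171.2]
ee_rot: [0.0, 0.961, 0.277, 0.0]
ft_force: [-0.0, -0.1, 0.5]
gripper_width: 58.0
finger_force: 64.1
```

```bash
python3 - <<'E'
from h import *; from rig import bot
o=bot.get_obs(); plan(o,[[479.3,317.4,30]]); c=bot.camera("wrist")
a=np.ascontiguousarray(c["img"])
y=np.radians(-1.)
for z,r,col in ((28,80,(255,0,0)),(4,76,(0,255,0))):
    q=w2p(c,[[479.3+sx*r,317.4+sy*r,z] for sx,sy in ((1,1),(1,-1),(-1,-1),(-1,1))])
    cv2.polylines(a,[q.round().astype(np.int32)],True,col,1)
cv2.imwrite("pics/w3.png",a[:,:,::-1])
E
```

```text
pos [480.  316.6 171.2] toolx yaw 32.11 tilt 0.02 w 58.0 F [-0.  -0.1  0.5] t 39.05
[479.3, 317.4, 30] total units [-0.004 -0.018  2.353]
```

View pics/w3.png

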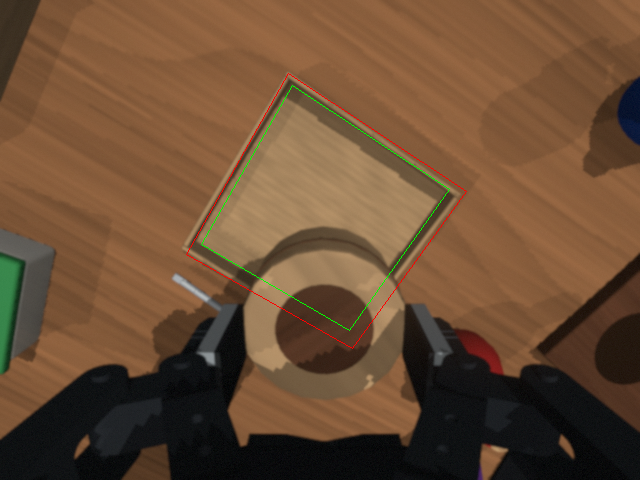

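The overlaid carton outline matches the image to within a few pixels. Lowering.

Emit:
{"method": "play_rows", "body": {"deltas": [[[-0.004,-0.018,0.15],0],[[0,0,0.25],0],[[0,0,0.25],0],[[0,0,0.25],0],[[0,0,0.25],0],[[0,0,0.25],0],[[0,0,0.25],0],[[0,0,0.25],0],[[0,0,0.25],0],[[0,0,0.2],0],[[0,0,0.15],0],[[0,0,0.1],0],[[0,0,0],0],[[0,0,0],0],[[0,0,0],0]]}}

```text
time: 40.98
ee_pos: [479.1, 318.3, 15.6]
ee_rot: [-0.0, 0.961, 0.277, 0.0]
ft_force: [0.4, -1.2, -1.5]
gripper_width: 58.0
finger_force: 64.1
```

Emit:
{"method": "play_rows", "body": {"deltas": [[[0,0,0.06],0],[[0,0,0.05],0],[[0,0,0.04],0],[[0,0,0.02],0],[[0,0,0],0],[[0,0,0],0]]}}

```text
time: 41.72
ee_pos: [478.7, 318.1, 5.4]
ee_rot: [0.0, 0.961, 0.277, -0.0]
ft_force: [-1.6, -1.7, 5.8]
gripper_width: 57.9
finger_force: 65.0
```

Emit:
{"method": "play_rows", "body": {"deltas": [[[0,0,0],0],[[0,0,0],0],[[0,0,0],0],[[0,0,0],0],[[0,0,0],0],[[0,0,0],0],[[0,0,0],0],[[0,0,0],0]], "jaw": 0}}

```text
time: 42.72
ee_pos: [478.8, 318.2, 5.0]
ee_rot: [0.0, 0.961, 0.277, -0.0]
ft_force: [-0.1, 0.1, -0.0]
gripper_width: 86.0
finger_force: 0.0
```

Emit:
{"method": "play_rows", "body": {"deltas": [[[0,0,-0.1],0],[[0,0,-0.25],0],[[0,0,-0.25],0],[[0,0,-0.25],0],[[0,0,-0.25],0],[[0,0,-0.25],0],[[0,0,-0.25],0],[[0,0,-0.25],0],[[0,0,-0.25],0],[[0,0,-0.25],0],[[0,0,-0.25],0],[[0,0,-0.25],0],[[0,0,-0.25],0],[[0,0,-0.25],0],[[0,0,-0.1],0],[[0,0,0],0],[[0,0,0],0]]}}

```text
time: 44.85
ee_pos: [478.6, 317.9, 211.4]
ee_rot: [0.0, 0.961, 0.277, -0.0]
ft_force: [0.8, 0.1, -0.3]
gripper_width: 85.3
finger_force: 0.0
```

```bash
python3 - <<'E'
from h import *; from rig import bot
o=bot.get_obs(); plan(o,[[517,-320.7,205]]); c=bot.camera("wrist")
a=np.ascontiguousarray(c["img"])
for P in ([479.3,317.4,28],[479.3,317.4,42]): print(w2p(c,[P]).round(0))
for z,r,col in ((28,80,(255,0,0)),):
    q=w2p(c,[[479.3+sx*r,317.4+sy*r,z] for sx,sy in ((1,1),(1,-1),(-1,-1),(-1,1))])
    cv2.polylines(a,[q.round().astype(np.int32)],True,col,1)
t=np.linspace(0,6.28,60)
cv2.polylines(a,[w2p(c,[[479.3+31*np.cos(k),317.4+31*np.sin(k),42] for k in t]).round().astype(np.int32)],True,(0,255,0),1)
cv2.imwrite("pics/w4.png",a[:,:,::-1])
E
```

```text
pos [478.6 317.9 211.4] toolx yaw 32.18 tilt 0.05 w 85.3 F [ 0.8  0.1 -0.3] t 44.85
[517, -320.7, 205] total units [-5.127  9.349  0.112]
[[325. 212.]]
[[325. 215.]]
```

View pics/w4.png

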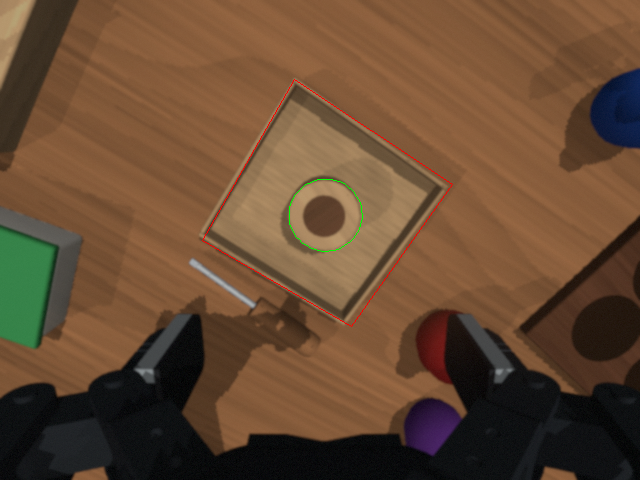

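The round box (green) is centred in the carton (red) to within 1–2 mm. Now I'm returning for the canister.

Emit:
{"method": "play_rows", "body": {"deltas": [[[-0.2,0.25,0],0],[[-0.335,0.42,0],0],[[-0.335,0.42,0],0],[[-0.335,0.42,0],0],[[-0.335,0.42,0],0],[[-0.335,0.42,0],0],[[-0.335,0.42,0],0],[[-0.335,0.42,0],0],[[-0.335,0.42,0],0],[[-0.335,0.42,0],0],[[-0.335,0.42,0],0],[[-0.335,0.42,0],0],[[-0.335,0.42,0],0],[[-0.335,0.42,0],0],[[-0.335,0.42,0],0],[[-0.335,0.42,0],0],[[-0.335,0.42,0],0],[[-0.335,0.42,0],0],[[-0.335,0.42,0],0],[[-0.26,0.34,0],0]]}}

```text
time: 47.4
ee_pos: [407.9, -305.0, 211.8]
ee_rot: [-0.0, 0.961, 0.276, -0.0]
ft_force: [0.4, 0.1, 1.3]
gripper_width: 85.3
finger_force: 0.0
```

Emit:
{"method": "play_rows", "body": {"deltas": [[[0,0,0],0],[[0,0,0],0],[[0,0,0],0],[[0,0,0],0]]}}

```text
time: 47.9
ee_pos: [409.8, -302.4, 212.1]
ee_rot: [-0.0, 0.961, 0.278, 0.0]
ft_force: [0.6, 0.9, 0.6]
gripper_width: 85.2
finger_force: 0.0
```

```bash
python3 - <<'E'
from h import *; from rig import bot
plan(bot.get_obs(),[[409.5,-303.3,60.4]])
E
```

```text
pos [ 409.8 -302.4  212.1] toolx yaw 32.25 tilt 0.01 w 85.2 F [0.6 0.9 0.6] t 47.9
[409.5, -303.3, 60.4] total units [-0.013  0.009  2.528]
```

Emit:
{"method": "play_rows", "body": {"deltas": [[[-0.01,0.01,0.13],0],[[0,0,0.24],0],[[0,0,0.24],0],[[0,0,0.24],0],[[0,0,0.24],0],[[0,0,0.24],0],[[0,0,0.24],0],[[0,0,0.24],0],[[0,0,0.24],0],[[0,0,0.24],0],[[0,0,0.24],0],[[0,0,0],0],[[0,0,0],0],[[0,0,0],0]]}}

```text
time: 49.65
ee_pos: [409.9, -304.2, 60.7]
ee_rot: [0.0, 0.961, 0.277, 0.0]
ft_force: [-1.0, -0.2, -0.1]
gripper_width: 85.3
finger_force: 0.0
```

Emit:
{"method": "play_rows", "body": {"deltas": [[[0,0,0],0],[[0,0,0],0],[[0,0,0],0],[[0,0,0],0],[[0,0,0],0],[[0,0,0],0],[[0,0,0],0],[[0,0,0],0]], "jaw": 1}}

```text
time: 50.65
ee_pos: [409.9, -303.9, 61.4]
ee_rot: [0.0, 0.961, 0.277, 0.0]
ft_force: [-2.4, 2.0, 11.9]
gripper_width: 53.5
finger_force: 60.6
```

Emit:
{"method": "play_rows", "body": {"deltas": [[[0,0,-0.1],0],[[0,0,-0.25],0],[[0,0,-0.25],0],[[0,0,-0.25],0],[[0,0,-0.25],0],[[0,0,-0.25],0],[[0,0,-0.25],0],[[0,0,-0.25],0],[[0,0,-0.25],0],[[0,0,-0.2],0],[[0,0,0],0],[[0,0,0],0]]}}

```text
time: 52.15
ee_pos: [409.3, -303.8, 197.8]
ee_rot: [-0.0, 0.961, 0.277, -0.0]
ft_force: [-0.1, 0.2, -2.0]
gripper_width: 53.6
finger_force: 63.1
```

```bash
python3 - <<'E'
from h import *; from rig import bot
plan(bot.get_obs(),[[515,-77.3,75]])
E
```

```text
pos [ 409.3 -303.8  197.8] toolx yaw 32.19 tilt 0.04 w 53.6 F [-0.1  0.2 -2. ] t 52.15
[515, -77.3, 75] total units [ 3.503 -2.255  2.046]
```

Emit:
{"method": "play_rows", "body": {"deltas": [[[0.11,-0.07,0],0],[[0.26,-0.168,0],0],[[0.26,-0.168,0],0],[[0.26,-0.168,0],0],[[0.26,-0.168,0],0],[[0.26,-0.168,0],0],[[0.26,-0.168,0],0],[[0.26,-0.168,0],0],[[0.26,-0.168,0],0],[[0.26,-0.168,0],0],[[0.26,-0.168,0],0],[[0.26,-0.168,0],0],[[0.26,-0.168,0],0],[[0.26,-0.168,0],0],[[0,0,0],0],[[0,0,0],0],[[0,0,0],0],[[0,0,0],0]]}}

```text
time: 54.4
ee_pos: [514.5, -78.6, 198.2]
ee_rot: [0.0, 0.961, 0.277, -0.0]
ft_force: [-0.1, 0.3, -1.4]
gripper_width: 53.3
finger_force: 63.1
```

Emit:
{"method": "play_rows", "body": {"deltas": [[[0,0,0.15],0],[[0,0,0.22],0],[[0,0,0.22],0],[[0,0,0.22],0],[[0,0,0.22],0],[[0,0,0.22],0],[[0,0,0.22],0],[[0,0,0.2],0],[[0,0,0.12],0],[[0,0,0.06],0],[[0,0,0],0],[[0,0,0],0],[[0,0,0],0]]}}

```text
time: 56.02
ee_pos: [515.0, -78.0, 87.6]
ee_rot: [0.0, 0.961, 0.277, 0.0]
ft_force: [0.5, -0.4, -1.3]
gripper_width: 53.4
finger_force: 63.1
```

```bash
python3 - <<'E'
from h import *; from rig import bot
plan(bot.get_obs(),[[515,-77.3,74.5]])
E
```

```text
pos [515.  -78.   87.6] toolx yaw 32.18 tilt 0.04 w 53.4 F [ 0.5 -0.4 -1.3] t 56.025
[515, -77.3, 74.5] total units [ 0.006 -0.01   0.218]
```

Emit:
{"method": "play_rows", "body": {"deltas": [[[0.006,-0.01,0.07],0],[[0,0,0.06],0],[[0,0,0.04],0],[[0,0,0.03],0],[[0,0,0.02],0],[[0,0,0],0],[[0,0,0],0]]}}

```text
time: 56.9
ee_pos: [515.3, -76.8, 75.5]
ee_rot: [0.0, 0.961, 0.277, 0.001]
ft_force: [-4.2, 2.2, 14.2]
gripper_width: 53.4
finger_force: 66.4
```

Emit:
{"method": "play_rows", "body": {"deltas": [[[0,0,0],0],[[0,0,0],0],[[0,0,0],0],[[0,0,0],0],[[0,0,0],0],[[0,0,0],0],[[0,0,0],0],[[0,0,0],0]], "jaw": 0}}

```text
time: 57.9
ee_pos: [514.7, -77.3, 74.0]
ee_rot: [0.0, 0.961, 0.277, 0.0]
ft_force: [-0.3, 0.5, -0.3]
gripper_width: 85.7
finger_force: 0.0
```

Emit:
{"method": "play_rows", "body": {"deltas": [[[0,0,-0.1],0],[[0,0,-0.25],0],[[0,0,-0.25],0],[[0,0,-0.25],0],[[0,0,-0.25],0],[[0,0,-0.25],0],[[0,0,-0.25],0],[[0,0,-0.25],0],[[0,0,-0.25],0],[[0,0,-0.2],0],[[0,0,0],0],[[0,0,0],0]]}}

```text
time: 59.4
ee_pos: [514.4, -77.2, 211.5]
ee_rot: [-0.0, 0.961, 0.277, -0.0]
ft_force: [0.6, 0.2, -0.3]
gripper_width: 85.2
finger_force: 0.0
```

```bash
python3 - <<'E'
from h import *; from rig import bot
plan(bot.get_obs(),[[516.9,-320.9,205]])
E
```

```text
pos [514.4 -77.2 211.5] toolx yaw 32.18 tilt 0.04 w 85.2 F [ 0.6  0.2 -0.3] t 59.4
[516.9, -320.9, 205] total units [-2.128  3.459  0.109]
```

Now the bottle.

Emit:
{"method": "play_rows", "body": {"deltas": [[[-0.13,0.2,0.11],0],[[-0.2,0.326,0],0],[[-0.2,0.326,0],0],[[-0.2,0.326,0],0],[[-0.2,0.326,0],0],[[-0.2,0.326,0],0],[[-0.2,0.326,0],0],[[-0.2,0.326,0],0],[[-0.2,0.326,0],0],[[-0.2,0.326,0],0],[[-0.2,0.326,0],0],[[0,0,0],0],[[0,0,0],0],[[0,0,0],0],[[0,0,0],0]]}}

```text
time: 61.28
ee_pos: [517.4, -320.2, 205.6]
ee_rot: [0.0, 0.961, 0.278, 0.0]
ft_force: [-0.8, 0.4, 0.2]
gripper_width: 85.5
finger_force: 0.0
```

```bash
python3 - <<'E'
from h import *; from rig import bot
plan(bot.get_obs(),[[516.9,-320.9,78]])
E
```

```text
pos [ 517.4 -320.2  205.6] toolx yaw 32.25 tilt 0.02 w 85.5 F [-0.8  0.4  0.2] t 61.275
[516.9, -320.9, 78] total units [-0.013  0.005  2.126]
```

Emit:
{"method": "play_rows", "body": {"deltas": [[[-0.01,0,0.1],0],[[0,0,0.225],0],[[0,0,0.225],0],[[0,0,0.225],0],[[0,0,0.225],0],[[0,0,0.225],0],[[0,0,0.225],0],[[0,0,0.225],0],[[0,0,0.225],0],[[0,0,0.225],0],[[0,0,0],0],[[0,0,0],0],[[0,0,0],0]]}}

```text
time: 62.9
ee_pos: [517.1, -321.5, 78.5]
ee_rot: [0.0, 0.961, 0.277, 0.0]
ft_force: [-0.7, -0.1, -1.1]
gripper_width: 85.5
finger_force: 0.0
```

Emit:
{"method": "play_rows", "body": {"deltas": [[[0,0,0],0],[[0,0,0],0],[[0,0,0],0],[[0,0,0],0],[[0,0,0],0],[[0,0,0],0],[[0,0,0],0],[[0,0,0],0]], "jaw": 1}}

```text
time: 63.9
ee_pos: [516.8, -321.3, 78.3]
ee_rot: [0.0, 0.961, 0.277, 0.0]
ft_force: [-2.1, 0.5, 5.0]
gripper_width: 22.8
finger_force: 58.8
```

Emit:
{"method": "play_rows", "body": {"deltas": [[[0,0,-0.1],0],[[0,0,-0.25],0],[[0,0,-0.25],0],[[0,0,-0.25],0],[[0,0,-0.25],0],[[0,0,-0.25],0],[[0,0,-0.25],0],[[0,0,-0.25],0],[[0,0,-0.25],0],[[0,0,-0.25],0],[[0,0,-0.15],0],[[0,0,0],0],[[0,0,0],0]]}}

```text
time: 65.53
ee_pos: [516.3, -321.2, 227.3]
ee_rot: [-0.0, 0.961, 0.277, -0.0]
ft_force: [0.2, -0.3, -1.1]
gripper_width: 22.6
finger_force: 58.9
```

```bash
python3 - <<'E'
from h import *; from rig import bot
plan(bot.get_obs(),[[529.8,12.6,92.5]])
E
```

```text
pos [ 516.3 -321.2  227.3] toolx yaw 32.19 tilt 0.05 w 22.6 F [ 0.2 -0.3 -1.1] t 65.525
[529.8, 12.6, 92.5] total units [ 3.154 -4.586  2.249]
```

Emit:
{"method": "play_rows", "body": {"deltas": [[[0.1,-0.15,0],0],[[0.2,-0.29,0],0],[[0.22,-0.32,0],0],[[0.22,-0.32,0],0],[[0.22,-0.32,0],0],[[0.22,-0.32,0],0],[[0.22,-0.32,0],0],[[0.22,-0.32,0],0],[[0.22,-0.32,0],0],[[0.22,-0.32,0],0],[[0.22,-0.32,0],0],[[0.22,-0.32,0],0],[[0.22,-0.32,0],0],[[0.22,-0.32,0],0],[[0.214,-0.306,0],0],[[0,0,0],0],[[0,0,0],0],[[0,0,0],0],[[0,0,0],0]]}}

```text
time: 67.9
ee_pos: [530.1, 11.6, 227.8]
ee_rot: [0.0, 0.961, 0.277, -0.0]
ft_force: [-0.7, -0.6, -0.5]
gripper_width: 22.5
finger_force: 58.9
```

Emit:
{"method": "play_rows", "body": {"deltas": [[[0,0,0.15],0],[[0,0,0.22],0],[[0,0,0.22],0],[[0,0,0.22],0],[[0,0,0.22],0],[[0,0,0.22],0],[[0,0,0.22],0],[[0,0,0.22],0],[[0,0,0.2],0],[[0,0,0.1],0],[[0,0,0.06],0],[[0,0,0],0],[[0,0,0],0],[[0,0,0],0]]}}

```text
time: 69.65
ee_pos: [530.5, 12.4, 105.2]
ee_rot: [0.0, 0.961, 0.277, 0.0]
ft_force: [0.8, 0.2, -1.1]
gripper_width: 22.7
finger_force: 58.9
```

```bash
python3 - <<'E'
from h import *; from rig import bot
plan(bot.get_obs(),[[529.8,12.6,92.5]])
E
```

```text
pos [530.5  12.4 105.2] toolx yaw 32.18 tilt 0.04 w 22.7 F [ 0.8  0.2 -1.1] t 69.65
[529.8, 12.6, 92.5] total units [-0.007 -0.009  0.212]
```

Emit:
{"method": "play_rows", "body": {"deltas": [[[-0.007,-0.005,0.07],0],[[0,0,0.06],0],[[0,0,0.04],0],[[0,0,0.03],0],[[0,0,0.01],0],[[0,0,0],0],[[0,0,0],0]]}}

```text
time: 70.53
ee_pos: [529.7, 12.4, 92.4]
ee_rot: [0.0, 0.961, 0.277, 0.0]
ft_force: [0.2, 0.2, -1.0]
gripper_width: 22.5
finger_force: 59.0
```

Emit:
{"method": "play_rows", "body": {"deltas": [[[0,0,0],0],[[0,0,0],0],[[0,0,0],0],[[0,0,0],0],[[0,0,0],0],[[0,0,0],0],[[0,0,0],0],[[0,0,0],0]], "jaw": 0}}

```text
time: 71.53
ee_pos: [529.7, 12.4, 92.3]
ee_rot: [0.0, 0.961, 0.277, -0.0]
ft_force: [-0.2, -0.1, -0.2]
gripper_width: 85.3
finger_force: 0.0
```

Emit:
{"method": "play_rows", "body": {"deltas": [[[0,0,-0.1],0],[[0,0,-0.25],0],[[0,0,-0.25],0],[[0,0,-0.25],0],[[0,0,-0.25],0],[[0,0,-0.25],0],[[0,0,-0.25],0],[[0,0,-0.25],0],[[0,0,-0.25],0],[[0,0,-0.25],0],[[0,0,-0.1],0],[[0,0,0],0]]}}

```text
time: 73.03
ee_pos: [529.9, 12.4, 239.6]
ee_rot: [0.0, 0.961, 0.277, 0.0]
ft_force: [-0.0, -0.3, -0.2]
gripper_width: 85.4
finger_force: 0.0
```

Emit:
{"method": "play_rows", "body": {"deltas": [[[-0.2,0.3,0],0],[[-0.22,0.32,0],0],[[-0.22,0.32,0],0],[[-0.22,0.32,0],0],[[-0.22,0.32,0],0],[[-0.22,0.32,0],0],[[-0.22,0.32,0],0],[[-0.22,0.32,0],0],[[-0.22,0.32,0],0],[[-0.22,0.32,0],0],[[-0.22,0.32,0],0],[[-0.22,0.32,0],0],[[0,0,0],0],[[0,0,0],0],[[0,0,0],0],[[0,0,0],0]]}}

```text
time: 75.03
ee_pos: [519.0, -264.5, 239.4]
ee_rot: [-0.0, 0.961, 0.278, 0.0]
ft_force: [0.3, 0.5, 0.2]
gripper_width: 85.6
finger_force: 0.0
```

```bash
python3 - <<'E'
from h import *; from rig import bot
plan(bot.get_obs(),[]); c=bot.camera("top")
a=np.hstack([cv2.resize(x[165:295,280:410],(400,400),interpolation=cv2.INTER_CUBIC) for x in (pickle.load(open("pics/top0.pkl","rb"))["img"],c["img"])])
cv2.imwrite("pics/end.png",a[:,:,::-1])
E
```

```text
pos [ 519.  -264.5  239.4] toolx yaw 32.25 tilt 0.01 w 85.6 F [0.3 0.5 0.2] t 75.025
```

View pics/end.png

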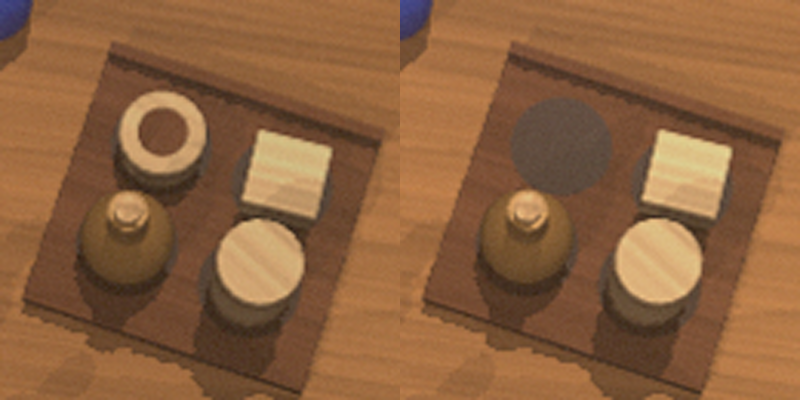

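The before and after views match: bottle at (127,210) vs (527,210), canister (260,262) vs (658,261), square box unchanged. Handing in.

```bash
python3 -c "
from rig import bot
print(bot.finish_job())"
```

```text
the job is handed in; nothing more can be done
None
```

The job is handed in, with no verdict returned: the round box sits in the middle of the carton, the bottle and canister are back in their starting places on the board, and the square box was not disturbed, all as seen in the camera checks.

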